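Guide rod into the microscope stage lift

TASK

First flip the toggle on the drive controller over to its other side, so the stage-lift drive is off. Then take the long round-headed steel guide rod out of the white rack and thread it point down through the upper brass bushing and on through the lower one of the aluminium lift frame. Finish while still holding it by its head, upright and at rest, spanning both bushings with its tip showing below the lower one and the head about 10 mm clear above the upper bushing, not resting on it (a colleague will then fit the clip there); leave everything else in place.

Things in the scene. Friction and masses are not known exactly. Their poses are not given: they have to be found in the camera images.
- controller: Fixed white drive controller box, 120 (own x) x 90 (own y) x 45 mm high; origin at the centre of its underside. The toggle stands on its top centre; its pivot is along the box's own y, 49 mm above the origin.
- toggle (a joint): Angle of the toggle in rad: 0 = on, leaning 0.5 rad from upright to the box's own -x; 1.0 = off, leaning 0.5 rad to own +x. Very light (under 1 N at the knob). Over-centre: past the middle (0.5) it falls by itself to that end stop and stays.
- toggle_knob (a point): Centre of the toggle's black ball knob, 22 mm across, 55 mm from the pivot on an 8 mm steel stem; 97 mm above the table at either stop, 26 mm to own -x (on) or +x (off) of the box's centre, and 104 mm above the table when upright.
- rack: Fixed white parts rack with open long sides, 200 (own x) x 60 (own y) x 120 mm high; origin at its underside centre. Its 12 mm top plate has three 16 mm holes at own x = -60, 0, +60 mm, y = 0; a part hangs in each, its head sitting on the plate 120 mm above the table. The guide rod may hang in any of them.
- rod: Loose plain steel guide rod, about 0.2 kg, hanging point down in the rack. Round head 24 mm across, 40 mm tall, two thin dark rings (tallest head in the rack); shank 12 mm across, 105 mm long below the head, the last 8 mm tapering to 5 mm across. Origin on the axis at the head's underside, z towards the head.
- rod_tip (a point): Centre of the guide rod's tip, 105 mm below the head's underside.
- frame: Fixed aluminium lift frame, own z up: base plate 110 (own x) x 130 (own y) x 12 mm, origin at its underside centre. Two square brass bushing blocks, 34 x 34 x 18 mm, with vertical 15 mm bores on the axis through the origin: upper at 107 to 125 mm height on an arm from a post at own y +50 mm, lower at 50 to 68 mm from a post at own y -50 mm. Nothing on it is higher than 125 mm.
- upper_mouth (a point): Centre of the upper bushing's bore at its top face, 125 mm above the table.
- lower_mouth (a point): Centre of the lower bushing's bore at its top face, 68 mm above the table.
- spare_pin: Bystander in the rack: short steel pin with a flat disc head, 36 mm across and 12 mm thick, shank 12 mm across and 55 mm long. Origin at the underside of the head.
- capped_tube: Bystander in the rack: clear sample tube, 70 mm long, 14 mm across, under a grey cap 22 mm across and 15 mm tall. Origin at the underside of the cap.
- roll0: Bystander: white sample roll, 76 mm long along own x, 15 mm across, with a yellow band, lying on the table. Origin under its centre.
- roll1: Bystander: a second such sample roll.
- dish: Bystander: clear open dish, 90 mm across, 16 mm high. Origin under its centre.
- jar: Bystander: amber jar, 60 mm across, 85 mm high. Origin under its centre.
- driver: Bystander: screwdriver 160 mm long, lying on the table.
Not all that is in view belongs to the job. Leave any orange look-alike of the rod alone.

How it is judged:
By the outcome, as a careful person would: the job done as asked, in the order asked, and still so for the second after the job is handed in, while the arm keeps its last pose, push and grip.
It also fails if it takes over 64 s, if anything falls off the work surface, if the arm or the gripper's body presses on something with over 40 N, if the wrist force passes 120 N, or if a joint passes its speed limit or range.

ROBOT

A 7-joint arm with a two-finger parallel gripper is mounted at the origin on the work surface. World frame = base frame: x ahead of the robot, y to its left, z up, the work surface at z = 0. Lengths are in m, angles in degrees, forces in N, time in s.
With the tool pointing down it reaches from about 0.35 to 0.9 m from the base axis. Payload 19.9 kg.
Tool frame: the origin (TCP) lies midway between the tips of the shut fingers; the grasp point (between the pads) lies 19 mm behind it (bot.pinch_z is the distance from the TCP to the grasp point, in m); z points along the fingers, y is the line along which they close (so a half turn about z gives the same grasp; the last joint's range is limited). The gripper opens to 94 mm and grips with 3 to 60 N. Pads are 16 mm wide; open, the fingers measure 119 mm over their backs; the gripper's body (75 mm by 177 mm) begins 78 mm behind the grasp point.
Start: joints at [67.408, 23.915, -0.59, 92.452, 0.269, 63.638, -3.037], TCP at [0.216, -0.586, 0.205] pointing down, gripper open.
Joint ranges: [-161.28, 161.28], [-22.2, 115.67], [-73.04, 71.86], [3.21, 147.25], [-68.34, 248.33], [10.77, 114.83], [-161.83, 161.83]. Speed limits (degrees/s): [108.29, 108.29, 136.94, 136.94, 172.46, 172.46, 172.46].

INTERFACE

Orientations are given as a 3x3 rotation matrix whose columns are the frame's x, y, z axes.
In Python, from bench import bot gives the robot as it stands. The module is installed in compiled form; this text tells all that it offers.
- The arm moves only by the tool play_rows, never from a script. Its argument "series" is a list that holds one entry, the list of rows, each a list of 7 numbers: the shift along the tool's x, y, z in cm, then the turn, a rotation vector about the tool's x, y, z in rad, then the opening, from -1 (shut) to 1 (fully open), so that 0 is half open. In form: [[[dx, dy, dz, wx, wy, wz, jaw], ...]]. A call has 1 to 8 rows; each row shifts and turns the commanded pose from where the row before left it, along the tool's axes as they then stand; what a row does not reach is not made up. A row lasts 1/12 s, in which the tool goes at most 41.7 mm and 7.16 degrees, less where a joint would pass 70% of its speed; a pose out of reach is approached as far as the arm can. A call is refused whole if a number of a shift passes 4.17 or a number of a turn 0.125, either way. A call with a gripper value outside its range is refused whole. The fingers move at their own pace and stop on an object; "force" is the grip in N (left out, the last holds). Time passes only in rows, so rows that do not move let the fingers close. It gives the time, the measured TCP pose, the force, the opening and the grip force at its end, in the units of the state.
- bot.read_state(): the state, without advancing time (a new reading comes with each control period).
- bot.grab_frame(name): name is "scene" or "top" or "wrist"; returns (picture, depth): 400x640x3 uint8, red, green, blue; 400x640 float32, m along the optical axis (not along the pixel's ray), 0 where there is no reading.
- bot.get_calibration(name): a dict with "camera_matrix" (3x3 intrinsics, pixels), "k1" (the pictures are not rectified: a ray, as slopes to the right and down, at radius r is drawn at 1 + k1 r^2 times it, then the intrinsics apply), "extrinsics" (4x4, takes a point from world to camera coordinates); the wrist camera has in their place "hand_eye" (4x4, takes a point from camera to tool coordinates, whose origin is the TCP and whose axes are the flange's). Camera axes: x right, y up, looking along -z (the intrinsics and any distortion apply to the point x, -y, -z); pixel columns grow to the right and rows downward; lengths in m; the calibration is good to about 2 mm. A picture is of the moment at which its call begins: read the wrist's pose just before it. get_calibration takes no time and is no camera call.
- bot.hand_in(): hands the job in; it is judged then, once.
The state is a dict: "time_s": time; "qpos": joint angles; "dq": joint speeds; "effort": joint torques, N m; "tool_pos": TCP position; "tool_rot": TCP orientation; "contact_force": force on the tool from outside, world axes, zero at the start; "ft_torque": the same for the moment, N m; "opening": opening from 0.0 (shut) to 1.0 (fully open); "finger_force": force on a finger pad.
Only numpy, scipy, OpenCV 4.12 (cv2) and the standard library are available. Lean on these libraries where they do the work, as an engineer would, in place of code of your own. Each camera call takes 0.05 s, during which the arm holds its last target. There are 200 camera calls.

## Working session

There is one attempt and no reset: what is moved stays moved. The work goes in short steps, Python scripts to look and compute and a tool call to move; the robot and the scene stay as the last step left them, time stands still between calls to the robot, and variables do not carry over. Pictures are saved under pics/ and viewed, at most 10 in all, crops included, and the job is handed in when it is done.

Besides the shell and the picture viewer there is one more tool, called after "Call:" by a JSON object that holds its "method" and its "body". play_rows: Moves the arm, as the interface text tells. Its arguments: {"type":"object","properties":{"series":{"type":"array","items":{"type":"array","items":{"type":"array","items":{"type":"number"}}}},"force":{"type":"number"}},"required":["series"]}

```bash
mkdir -p pics
cat > h.py <<'E'
import numpy as np, cv2
from bench import bot
def snap(n,f):
    s=bot.read_state(); im,d=bot.grab_frame(n); cv2.imwrite('pics/'+f+'.png',im[:,:,::-1]); np.savez('pics/'+f,im=im,d=d,R=s['tool_rot'],p=s['tool_pos']); return s,im,d
def world(n,f):
    """HxWx3 world points from saved frame"""
    z=np.load('pics/'+f+'.npz'); d=z['d']; c=bot.get_calibration(n); K=np.array(c['camera_matrix'])
    v,u=np.mgrid[0:400,0:640]; x=(u-K[0,2])/K[0,0]; y=(v-K[1,2])/K[1,1]
    xd,yd=x.copy(),y.copy()
    for _ in range(8):
        k=1+c['k1']*(x*x+y*y); x=xd/k; y=yd/k
    P=np.stack([x*d,-y*d,-d,np.ones_like(d)],-1)
    if n=='wrist':
        T=np.eye(4);T[:3,:3]=z['R'];T[:3,3]=z['p']; T=T@np.array(c['hand_eye'])
    else: T=np.linalg.inv(np.array(c['extrinsics']))
    W=(P@T.T)[...,:3]; W[d==0]=np.nan
    return W,z['im']
E
python3 - <<'E'
from h import *
for n in('scene','top'):
    snap(n,n+'0'); c=bot.get_calibration(n); print(n,c)
s=bot.read_state(); print(s)
E
```

```text
scene {'camera_matrix': array([[389.28983143,   0.        , 319.17221674],
       [  0.        , 389.28983143, 195.58531046],
       [  0.        ,   0.        ,   1.        ]]), 'k1': -0.08905331620552152, 'extrinsics': array([[-0.83527637,  0.54982719, -0.00185597,  0.53863251],
       [-0.31077496, -0.46932741,  0.82652931,  0.08891777],
       [ 0.45357723,  0.6909572 ,  0.56289062, -1.24608822],
       [ 0.        ,  0.        ,  0.        ,  1.        ]])}
top {'camera_matrix': array([[409.49738638,   0.        , 316.09200379],
       [  0.        , 409.49738638, 201.27958596],
       [  0.        ,   0.        ,   1.        ]]), 'k1': -0.10361979482952094, 'extrinsics': array([[-0.00694255, -0.99994341, -0.00806037, -0.07463507],
       [ 0.99505459, -0.00770687,  0.09903011, -0.60912571],
       [-0.09908662, -0.00733299,  0.99505179, -1.15320683],
       [ 0.        ,  0.        ,  0.        ,  1.        ]])}
{'time_s': 0.1, 'qpos': array([67.40800324, 23.94240221, -0.59260653, 92.48086589,  0.26929096,
       63.64017851, -3.03839962]), 'dq': array([ 0.05118698, -0.21407384,  0.03592448, -0.13685006,  0.07423123,
       -0.09125885,  0.00532313]), 'effort': array([ 3.85286730e-04, -8.52592206e+01,  6.39670137e-01, -4.26692426e+01,
       -4.88675642e-02,  1.64570217e-02,  1.32310715e-04]), 'tool_pos': array([ 0.21585147, -0.58618086,  0.20492069]), 'tool_rot': array([[ 9.38402311e-01,  3.45544368e-01, -4.38434086e-04],
       [ 3.45544640e-01, -9.38401791e-01,  9.90504237e-04],
       [-6.91641704e-05, -1.08099001e-03, -9.99999413e-01]]), 'contact_force': array([0.25113836, 0.725183  , 0.532868  ]), 'ft_torque': array([-0.01201251,  0.03557664,  0.00658738]), 'finger_force': 0.0, 'opening': 0.9994066090569085}
```

View pics/scene0.png

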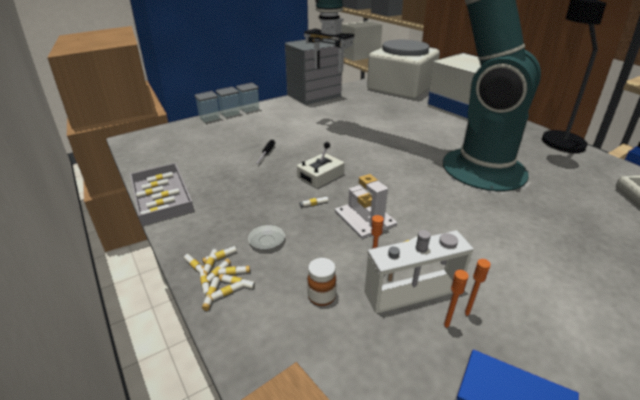

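View pics/top0.png

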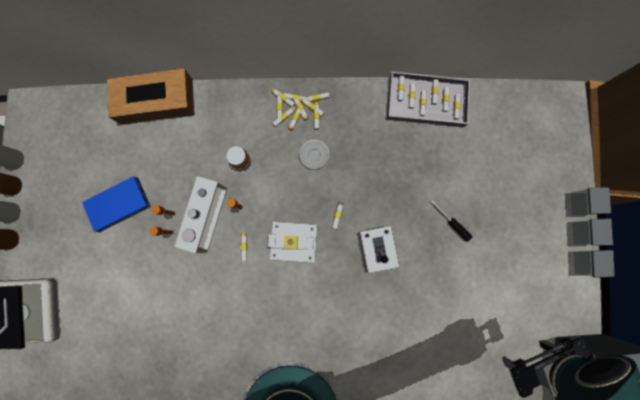

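The rack heads in the scene view are at (394,252), a low small cap; (423,240), a tall head; and (449,239), a wide flat disc. The same heads in the top view are at (202,192), (194,214) and (188,236). The orange rods beside the rack are look-alikes. The middle head fits the guide rod because it's the tallest, so I'll confirm it with an enlarged crop and measure the poses.

Run:
```python
from h import *
W,im=world('top','top0'); S,ims=world('scene','scene0')
a=cv2.resize(ims[225:310,355:495],None,fx=4,fy=4,interpolation=cv2.INTER_CUBIC)
b=cv2.resize(im[220:275,265:405],None,fx=4,fy=4,interpolation=cv2.INTER_CUBIC)
cv2.imwrite('pics/crop.png',np.vstack([a,b])[:,:,::-1])
def fit(W,box,zlo,zhi,n):
    c0,r0,c1,r1=box; P=W[r0:r1,c0:c1].reshape(-1,3); P=P[(P[:,2]>zlo)&(P[:,2]<zhi)]
    r=cv2.minAreaRect((P[:,:2]*1000).astype(np.float32)); print(n,len(P),P.mean(0).round(4),np.round(r[0],1),np.round(r[1],1),round(r[2],1))
fit(W,(170,170,232,256),.112,.126,'rack top')
fit(W,(170,170,232,256),.127,.2,'rack heads')
fit(W,(170,170,232,256),.145,.2,'rod head')
fit(W,(355,222,402,276),.038,.052,'ctrl')
fit(W,(355,222,402,276),.075,.2,'knob')
fit(W,(265,218,322,266),.006,.02,'frame base')
fit(W,(265,218,322,266),.115,.14,'upper')
fit(S,(362,225,475,262),.145,.2,'S rod head')
fit(S,(362,225,475,262),.127,.2,'S heads')
fit(S,(290,135,350,190),.075,.2,'S knob')
fit(S,(330,170,400,235),.115,.14,'S upper')
fit(S,(290,135,350,190),.040,.052,'S ctrl')
fit(W,(330,195,346,232),.007,.04,'roll')
```

```text
rack top 1357 [0.5701 0.2417 0.1198] [567.7 243.9] [ 63.5 199.4] 72.8
rack heads 341 [0.5541 0.2361 0.1403] [553.1 209.9] [101.7 149. ] 69.4
rod head 106 [0.5729 0.2217 0.1553] [581.3 198.4] [ 23.8 117.9] 17.5
ctrl 1173 [ 0.4701 -0.2551  0.0453] [ 470.3 -256. ] [118.1  91. ] 10.7
knob 53 [ 0.4457 -0.2594  0.102 ] [ 446.6 -259.5] [20.8 18.4] 0.1
frame base 1159 [ 0.4917 -0.0131  0.0118] [492.2 -10.2] [133.  110.3] 85.6
upper 347 [0.4937 0.0105 0.124 ] [493.6   9.6] [76.5 34. ] 85.7
S rod head 153 [0.5723 0.2478 0.1556] [570.2 245.9] [22.5 24.1] 18.5
S heads 568 [0.5649 0.2454 0.1387] [555.2 213.7] [ 98.3 148. ] 70.2
S knob 54 [ 0.4499 -0.2565  0.0958] [ 448.  -258.2] [19.1 21.8] 60.3
S upper 420 [0.5231 0.047  0.1239] [531.8  71.8] [220.2  61. ] 59.6
S ctrl 540 [ 0.4771 -0.2477  0.0448] [ 472.9 -256.3] [121.   93.1] 11.4
roll 142 [ 0.5695 -0.1421  0.0146] [ 569.5 -142.3] [16.4 79.4] 75.1
```

View pics/crop.png

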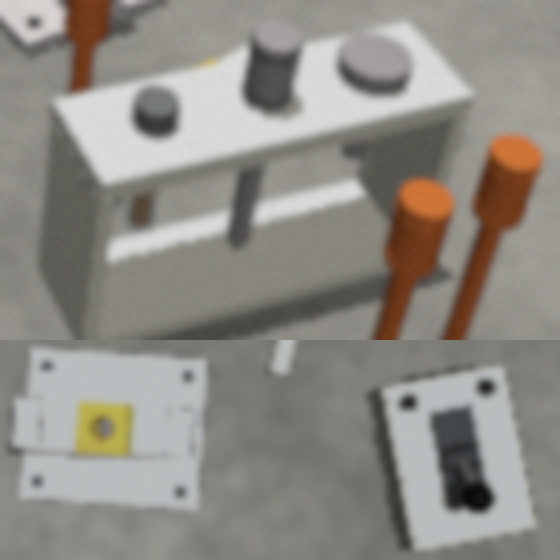

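The crop confirms it: the tall grey head in the middle hole (crop ~(275,65)) is the rod. The others are the small cap and the flat disc, and the orange ones are look-alikes. The knob leans to the box's -x side, toward the robot. Toggle first: shut the fingers and move in behind it.

Call:
{"method": "play_rows", "body": {"series": [[[3.2,-2.5,0,0,0,0,-1],[3.2,-2.5,0,0,0,0,-1],[3.2,-2.5,0,0,0,0,-1],[3.2,-2.5,0,0,0,0,-1],[3.2,-2.5,0,0,0,0,-1],[3.2,-2.5,0,0,0,0,-1],[3.2,-2.5,0,0,0,0.08,-1],[3.2,-2.5,0,0,0,0.08,-1]]]}}

```text
time_s: 0.77
tool_pos: [0.3899, -0.3102, 0.2054]
tool_rot: [[0.982, 0.188, -0.0], [0.188, -0.982, 0.0], [-0.0, -0.0, -1.0]]
contact_force: [0.9, -0.9, 0.5]
opening: 0.47
finger_force: 0.0
```

```bash
cat > to.py <<'E'
import sys
from h import *
# usage: to.py x y z [heading of tool x, deg]; prints remaining shift in tool axes (cm) and turn about tool z (rad)
s=bot.read_state(); R=np.array(s['tool_rot']); g=np.array([float(a) for a in sys.argv[1:4]])
h=np.degrees(np.arctan2(R[1,0],R[0,0])); print('t',s['time_s'],'p',s['tool_pos'].round(4),'head',h.round(2),'tilt',R[:2,2].round(4),'F',s['contact_force'].round(1),'open',round(s['opening'],3),'ff',round(s['finger_force'],1))
print('shift cm',(R.T@(g-s['tool_pos'])*100).round(2))
if len(sys.argv)>4: print('turn z',np.radians(h-float(sys.argv[4])).round(3))
E
python3 to.py .4125 -.267 .086 10.7
```

```text
t 0.7667 p [ 0.3899 -0.3102  0.2054] head 10.84 tilt [-0.0004  0.0001] F [ 0.9 -0.9  0.5] open 0.47 ff 0.0
shift cm [ 3.03 -3.82 11.94]
turn z 0.002
```

Call:
{"method": "play_rows", "body": {"series": [[[1.5,-1.9,0,0,0,0,-1],[1.5,-1.9,0,0,0,0,-1],[0,0,3,0,0,0,-1],[0,0,3,0,0,0,-1],[0,0,3,0,0,0,-1],[0,0,2.9,0,0,0,-1],[0,0,0,0,0,0,-1]]]}}

```text
time_s: 1.35
tool_pos: [0.4094, -0.2675, 0.082]
tool_rot: [[0.981, 0.192, -0.006], [0.192, -0.981, 0.004], [-0.005, -0.005, -1.0]]
contact_force: [-0.6, 1.1, -0.6]
opening: 0.008
finger_force: 0.0
```

```bash
python3 to.py .462 -.2575 .086 10.7
```

```text
t 1.35 p [ 0.4094 -0.2675  0.082 ] head 11.06 tilt [-0.0059  0.0039] F [-0.6  1.1 -0.6] open 0.008 ff 0.0
shift cm [ 5.35  0.02 -0.42]
turn z 0.006
```

Call:
{"method": "play_rows", "body": {"series": [[[0.6,0,-0.2,0,0,0,-1],[0.8,0,0,0,0,0,-1],[0.8,0,0,0,0,0,-1],[0.8,0,0,0,0,0,-1],[0.8,0,0,0,0,0,-1],[0.8,0,0,0,0,0,-1],[0.7,0,0,0,0,0,-1],[0,0,0,0,0,0,-1]]]}}

```text
time_s: 2.02
tool_pos: [0.4655, -0.2583, 0.0886]
tool_rot: [[0.981, 0.193, 0.001], [0.193, -0.981, 0.0], [0.001, -0.0, -1.0]]
contact_force: [-0.7, -0.1, 0.3]
opening: 0.007
finger_force: 0.0
```

```bash
python3 - <<'E'
from h import *
snap('scene','s1'); W,im=world('scene','s1')
P=W[130:190,285:350].reshape(-1,3); P=P[(P[:,2]>.06)&(P[:,2]<.11)]; print(len(P),np.nanmean(P,0))
cv2.imwrite('pics/c1.png',cv2.resize(im[110:200,270:370],None,fx=4,fy=4,interpolation=cv2.INTER_CUBIC)[:,:,::-1])
E
python3 to.py .40 -.268 .2 10.7
```

```text
116 [ 0.48265043 -0.24800477  0.0961284 ]
t 2.0667 p [ 0.4646 -0.2586  0.0884] head 11.1 tilt [0.     0.0002] F [ 0.2  0.4 -0.2] open 0.005 ff 0.0
shift cm [ -6.52  -0.33 -11.16]
turn z 0.007
```

View pics/c1.png

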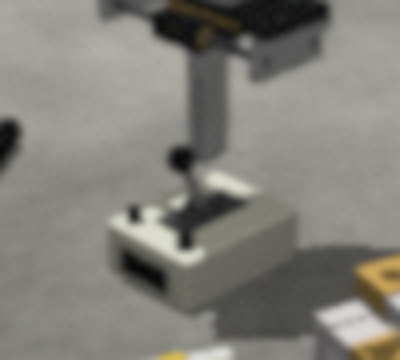

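The knob (crop (182,158)) has fallen over to the far side, +x, so the drive is off. Backing off, then on to above the frame for a close look.

Call:
{"method": "play_rows", "body": {"series": [[[-1.5,0,-1,0,0,0,-1],[-1.5,0,-3,0,0,0,-0.5],[0,0,-4,0,0,0,0.1],[0,0,-4,0,0,0,0.1],[0,0,-4,0,0,0,0.1],[0,0,-4,0,0,0.1,0.1],[0,0,-1,0,0,0.1,0.1]]]}}

```text
time_s: 2.65
tool_pos: [0.4355, -0.2656, 0.3045]
tool_rot: [[1.0, -0.012, 0.006], [-0.012, -1.0, -0.004], [0.006, 0.004, -1.0]]
contact_force: [0.1, 0.6, 0.2]
opening: 0.394
finger_force: 0.0
```

```bash
python3 to.py .45 -.01 .3 -4; python3 -c "
from bench import bot; print(bot.get_calibration('wrist'))"
```

```text
t 2.65 p [ 0.4355 -0.2656  0.3045] head -0.68 tilt [ 0.0061 -0.0037] F [0.1 0.6 0.2] open 0.394 ff 0.0
shift cm [  1.14 -25.58   0.37]
turn z 0.058
{'camera_matrix': array([[336.09250253,   0.        , 317.1093173 ],
       [  0.        , 336.09250253, 203.581205  ],
       [  0.        ,   0.        ,   1.        ]]), 'k1': 0.01759194601616494, 'hand_eye': array([[ 8.03078806e-04,  9.63704870e-01,  2.66968683e-01,
         7.89767020e-02],
       [ 9.99999439e-01, -5.89725779e-04, -8.79341905e-04,
        -5.07931096e-04],
       [-6.89987763e-04,  2.66969239e-01, -9.63704804e-01,
        -1.78388272e-01],
       [ 0.00000000e+00,  0.00000000e+00,  0.00000000e+00,
         1.00000000e+00]])}
```

Call:
{"method": "play_rows", "body": {"series": [[[0.8,-3.7,0,0,0,0.06,0.1],[0.8,-3.7,0,0,0,0,0.1],[0.8,-3.7,0,0,0,0,0.1],[0.8,-3.7,0,0,0,0,0.1],[0.8,-3.7,0,0,0,0,0.1],[0.8,-3.5,0,0,0,0,0.1],[0.8,-3.5,0,0,0,0,0.1],[0,0,0,0,0,0,0.1]]]}}

```text
time_s: 3.32
tool_pos: [0.5059, -0.0071, 0.2985]
tool_rot: [[0.998, -0.06, 0.0], [-0.06, -0.998, 0.002], [0.0, -0.002, -1.0]]
contact_force: [-0.2, -0.1, -0.0]
opening: 0.552
finger_force: 0.0
```

Call:
{"method": "play_rows", "body": {"series": [[[0,0,0,0,0,0,0.1],[0,0,0,0,0,0,0.1]]]}}

```text
time_s: 3.48
tool_pos: [0.505, -0.0141, 0.2983]
tool_rot: [[0.998, -0.068, -0.001], [-0.068, -0.998, -0.0], [-0.001, 0.0, -1.0]]
contact_force: [0.2, -0.3, -0.2]
opening: 0.553
finger_force: 0.0
```

```bash
python3 to.py .53 .235 .3 -17.2
python3 - <<'E'
from h import *
snap('wrist','w1'); W,im=world('wrist','w1')
cv2.imwrite('pics/w1.png',im[:,:,::-1])
def fit(m,n):
    P=W[m]; r=cv2.minAreaRect((P[:,:2]*1000).astype(np.float32)); print(n,len(P),P.mean(0).round(4),np.round(r[0],1),np.round(r[1],1),round(r[2],1))
near=(abs(W[...,0]-.49)<.1)&(abs(W[...,1]+.01)<.1)
fit(near&(W[...,2]>.006)&(W[...,2]<.02),'base')
hsv=cv2.cvtColor(im,cv2.COLOR_RGB2HSV); br=(hsv[...,0]>15)&(hsv[...,0]<35)&(hsv[...,1]>90)
fit(near&br&(W[...,2]>.115)&(W[...,2]<.135),'brass up')
E
```

```text
t 3.4833 p [ 0.505  -0.0141  0.2983] head -3.87 tilt [-0.0005 -0.0002] F [ 0.2 -0.3 -0.2] open 0.553 ff 0.0
shift cm [  0.81 -25.03  -0.18]
turn z 0.233
base 3743 [ 0.5145 -0.0149  0.0112] [495.4  -9.8] [129.8 110.3] 85.7
brass up 875 [ 0.4967 -0.0096  0.1235] [495.6  -9.4] [33.6 33.8] 86.3
```

View pics/w1.png

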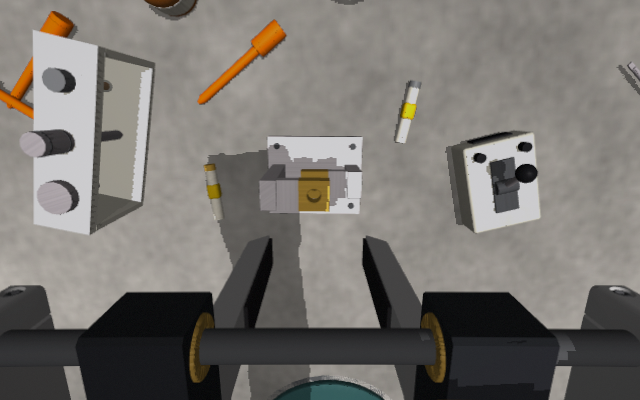

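The wrist view shows the upper bushing bore at (313,195), the rod head at (40,143) and the knob at (526,173). I'll check the knob's position by depth and get the rod head from the same image.

Run:
```python
from h import *
W,im=world('wrist','w1')
print('knob',W[173,526], 'toggle base',W[195,503],'box ctr pred .4715 -.256')
m=np.zeros((400,640),bool); m[120:165,15:80]=1
P=W[m&(W[...,2]>.155)]; print('rod head top',len(P),np.median(P,0),P.min(0),P.max(0))
snap('top','t2'); T,_=world('top','t2')
P=T[222:276,355:402].reshape(-1,3); P=P[P[:,2]>.075]; print('top knob',len(P),P.mean(0))
```

```text
knob [ 0.50109992 -0.24525136  0.1070769 ] toggle base [ 0.46060304 -0.25451401  0.04828478] box ctr pred .4715 -.256
rod head top 591 [0.57036915 0.2440111  0.15872528] [0.55795084 0.23255616 0.15520017] [0.58216884 0.25859537 0.16084095]
top knob 56 [ 0.4938064  -0.25029645  0.10207214]
```

Call:
{"method": "play_rows", "body": {"series": [[[0,-3.7,0,0,0,0.08,0.1],[0,-3.7,0,0,0,0.08,0.1],[0,-3.7,0,0,0,0.07,0.1],[0,-3.7,0,0,0,0,0.1],[0,-3.7,0,0,0,0,0.1],[0,-3.5,0,0,0,0,0.1],[0,0,0,0,0,0,0.1],[0,0,0,0,0,0,0.1]]]}}

```text
time_s: 4.25
tool_pos: [0.5535, 0.2009, 0.2979]
tool_rot: [[0.957, -0.292, -0.001], [-0.292, -0.957, 0.0], [-0.001, 0.0, -1.0]]
contact_force: [-0.2, -0.9, -0.3]
opening: 0.55
finger_force: 0.0
```

```bash
python3 to.py .569 .245 .3 -17.2
python3 - <<'E'
from h import *
snap('wrist','w2'); W,im=world('wrist','w2')
m=(abs(W[...,0]-.57)<.12)&(abs(W[...,1]-.245)<.12)
def fit(m,n):
    P=W[m]; r=cv2.minAreaRect((P[:,:2]*1000).astype(np.float32)); print(n,len(P),np.median(P,0).round(4),np.round(r[0],1),np.round(r[1],1),round(r[2],1))
fit(m&(W[...,2]>.112)&(W[...,2]<.125),'rack')
hsv=cv2.cvtColor(im,cv2.COLOR_RGB2HSV); g=hsv[...,1]<80
c=m&g&(np.hypot(W[...,0]-.569,W[...,1]-.245)<.03)
fit(c&(W[...,2]>.153),'head top'); fit(c&(W[...,2]>.135),'head')
cv2.imwrite('pics/w2.png',im[:,:,::-1])
E
```

```text
t 4.25 p [0.5535 0.2009 0.2979] head -16.95 tilt [-0.0011  0.0003] F [-0.2 -0.9 -0.3] open 0.55 ff 0.0
shift cm [ 0.2  -4.67 -0.21]
turn z 0.004
rack 7865 [0.5951 0.239  0.1191] [570.2 245.9] [ 61.1 198.8] 73.4
head top 12627 [0.5837 0.2317 0.4073] [579.6 244.8] [49.8 40.2] 68.4
head 12720 [0.5836 0.2318 0.407 ] [579.6 244.8] [49.8 40.2] 68.4
```

Call:
{"method": "play_rows", "body": {"series": [[[0.2,-2.4,0,0,0,0,0.1],[0,-2.3,0,0,0,0,0.1],[0,0,0,0,0,0,0.1],[0,0,0,0,0,0,0.1]]]}}

```text
time_s: 4.63
tool_pos: [0.5694, 0.2436, 0.2983]
tool_rot: [[0.956, -0.294, -0.0], [-0.294, -0.956, -0.0], [-0.0, 0.0, -1.0]]
contact_force: [0.4, 0.2, 1.0]
opening: 0.548
finger_force: 0.0
```

```bash
python3 - <<'E'
from h import *
snap('wrist','w3')
for f in('w2','w3'):
    W,im=world('wrist',f)
    def fit(m,n):
        P=W[m]; r=cv2.minEnclosingCircle((P[:,:2]*1000).astype(np.float32)); print(n,len(P),np.median(P,0).round(4),np.round(r[0],1),round(r[1],1))
    c=(np.hypot(W[...,0]-.57,W[...,1]-.245)<.03)&(W[...,2]<.17)
    if (c&(W[...,2]>.153)).sum()>20: fit(c&(W[...,2]>.153),f+' head top'); fit(c&(W[...,2]>.135),f+' head')
cv2.imwrite('pics/w3.png',im[:,:,::-1])
E
python3 to.py .570 .245 .127 -17
```

```text
w2 head top 467 [0.5709 0.2448 0.1589] [570.6 245. ] 12.0
w2 head 560 [0.5719 0.2435 0.1587] [570.5 245. ] 12.2
w3 head top 467 [0.5711 0.2452 0.1589] [570.5 245.4] 12.1
w3 head 542 [0.5725 0.2447 0.1588] [570.6 245.4] 12.1
t 4.6833 p [0.5694 0.2429 0.2984] head -17.13 tilt [-0.0001 -0.0007] F [-0.1 -0.2 -0.6] open 0.55 ff 0.0
shift cm [-1.000e-02 -2.300e-01  1.714e+01]
turn z -0.002
```

View pics/w3.png

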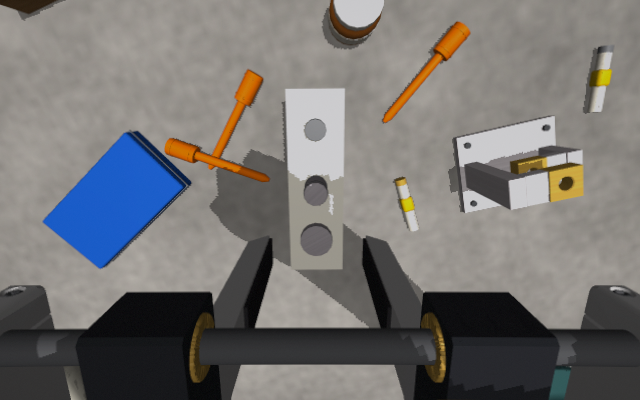

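In the wrist view the rod head is at (316,190), between the cap at (315,130) and the disc at (316,240). The finger lanes beside it are clear. Descending astride the rack.

Call:
{"method": "play_rows", "body": {"series": [[[0.05,-0.2,3,0,0,0,0.1],[0,0,3,0,0,0,0.1],[0,0,3,0,0,0,0.1],[0,0,1,0,0,0,0.1],[0,0,0,0,0,0,0.1],[0,0,0,0,0,0,0.1]]]}}

```text
time_s: 5.18
tool_pos: [0.5707, 0.2456, 0.1997]
tool_rot: [[0.956, -0.294, 0.001], [-0.294, -0.956, 0.0], [0.001, -0.0, -1.0]]
contact_force: [0.6, 0.1, -0.4]
opening: 0.552
finger_force: 0.0
```

```bash
python3 to.py .5705 .2452 .128 -17
python3 - <<'E'
from h import *
W,im=world('wrist','w3')
hsv=cv2.cvtColor(im,cv2.COLOR_RGB2HSV); o=(hsv[...,0]<15)&(hsv[...,1]>180)&(hsv[...,2]>100); o[:,280:380]=0; o[250:]=0
P=W[o]; print('orange maxz',np.nanpercentile(P[:,2],98)); 
for c0,c1 in((160,215),(235,270),(430,475)):
    m=o.copy(); m[:,:c0]=0; m[:,c1:]=0; Q=W[m]; Q=Q[Q[:,2]>.1]; print(np.nanmedian(Q,0).round(3))
E
```

```text
t 5.1833 p [0.5707 0.2456 0.1997] head -17.09 tilt [0.0006 0.    ] F [ 0.6  0.1 -0.4] open 0.552 ff 0.0
shift cm [-0.01  0.05  7.17]
turn z -0.002
orange maxz 0.029485801846050978
[nan nan nan]
[nan nan nan]
[nan nan nan]
  return np.nanmean(a, axis, out=out, keepdims=keepdims)
```

Orange rods lie flat on the table, so they're no obstacle. Going down and gripping.

Call:
{"method": "play_rows", "body": {"series": [[[0,0.05,2.5,0,0,0,0.1],[0,0,2.5,0,0,0,0.1],[0,0,1.5,0,0,0,0.1],[0,0,0.5,0,0,0,0.1],[0,0,0,0,0,0,0.1],[0,0,0,0,0,0,0.1]]]}}

```text
time_s: 5.68
tool_pos: [0.571, 0.2462, 0.1303]
tool_rot: [[0.956, -0.293, 0.002], [-0.293, -0.956, 0.001], [0.002, -0.001, -1.0]]
contact_force: [0.8, -0.4, 0.7]
opening: 0.552
finger_force: 0.0
```

Call:
{"method": "play_rows", "body": {"series": [[[0,0,0,0,0,0,-0.3],[0,0,0,0,0,0,-0.45],[0,0,0,0,0,0,-0.6],[0,0,0,0,0,0,-1],[0,0,0,0,0,0,-1],[0,0,0,0,0,0,-1],[0,0,0,0,0,0,-1],[0,0,0,0,0,0,-1]]], "force": 30}}

```text
time_s: 6.35
tool_pos: [0.5702, 0.2459, 0.1288]
tool_rot: [[0.956, -0.293, 0.0], [-0.293, -0.956, 0.0], [0.0, -0.0, -1.0]]
contact_force: [-1.4, -1.1, 6.0]
opening: 0.252
finger_force: 30.0
```

```bash
python3 to.py .5705 .2452 .30 -17
```

```text
t 6.35 p [0.5702 0.2459 0.1288] head -17.03 tilt [0.0003 0.    ] F [-1.4 -1.1  6. ] open 0.252 ff 30.0
shift cm [  0.05   0.06 -17.12]
turn z -0.001
```

Call:
{"method": "play_rows", "body": {"series": [[[0,0,-1,0,0,0,-1],[0,0,-2.5,0,0,0,-1],[0,0,-2.5,0,0,0,-1],[0,0,-2.5,0,0,0,-1],[0,0,-2.5,0,0,0,-1],[0,0,-2.5,0,0,0,-1],[0,0,-2.5,0,0,0,-1],[0,0,-1,0,0,0,-1]]], "force": 40}}

```text
time_s: 7.02
tool_pos: [0.5706, 0.2465, 0.3022]
tool_rot: [[0.956, -0.293, 0.003], [-0.293, -0.956, 0.002], [0.003, -0.002, -1.0]]
contact_force: [0.2, 0.5, -2.6]
opening: 0.246
finger_force: 40.0
```

```bash
python3 to.py .495 -.0096 .28 -17
python3 - <<'E'
from h import *
_,im,_=snap('scene','s4'); cv2.imwrite('pics/c4.png',cv2.resize(im[140:340,300:500],None,fx=3,fy=3,interpolation=cv2.INTER_CUBIC)[:,:,::-1])
E
```

```text
t 7.0167 p [0.5706 0.2465 0.3022] head -17.02 tilt [0.0033 0.0016] F [ 0.2  0.5 -2.6] open 0.246 ff 40.0
shift cm [ 0.26 26.71  2.16]
turn z -0.0
```

View pics/c4.png

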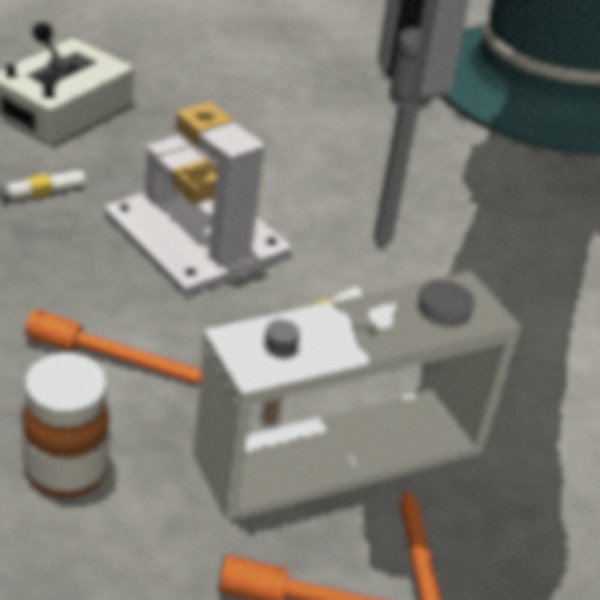

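The rod is out (crop head (407,50), tip (385,243)) and the neighbours are undisturbed. Carrying it over the frame.

Call:
{"method": "play_rows", "body": {"series": [[[0,2,0,0,0,0,-1],[0,3.6,0,0,0,0,-1],[0,3.6,0,0,0,0,-1],[0,3.6,0,0,0,0,-1],[0,3.6,0,0,0,0,-1],[0,3.6,0,0,0,0,-1],[0.2,3.6,0,0,0,0,-1],[0,2,0,0,0,0,-1]]]}}

```text
time_s: 7.73
tool_pos: [0.4955, -0.0034, 0.2973]
tool_rot: [[0.955, -0.296, -0.002], [-0.296, -0.955, -0.001], [-0.001, 0.001, -1.0]]
contact_force: [0.2, 0.1, -2.3]
opening: 0.247
finger_force: 40.0
```

Call:
{"method": "play_rows", "body": {"series": [[[0,1,1,0,0,0,-1],[0,0.2,1,0,0,0,-1],[0,0,0,0,0,0,-1],[0,0,0,0,0,0,-1],[0,0,0,0,0,0,-1]]]}}

```text
time_s: 8.15
tool_pos: [0.4937, -0.0094, 0.2782]
tool_rot: [[0.957, -0.291, -0.001], [-0.291, -0.957, 0.001], [-0.001, -0.0, -1.0]]
contact_force: [-0.2, 1.2, -1.8]
opening: 0.247
finger_force: 40.0
```

```bash
cat > rod.py <<'E'
import sys
from h import *
f=sys.argv[1]
s,_,_=snap('scene',f); W,im=world('scene',f); p=s['tool_pos']
C=np.linalg.inv(np.array(bot.get_calibration('scene')['extrinsics']))[:3,3]
ok=(np.hypot(W[...,0]-p[0],W[...,1]-p[1])<.03)
zu=p[2]-.0088
for a,b in((-.09,-.065),(-.065,-.04),(-.04,-.012)):
    P=W[ok&(W[...,2]>zu+a)&(W[...,2]<zu+b)]; m=np.median(P,0)
    v=(C-m)[:2]; v/=np.linalg.norm(v); print('shank',len(P),(m[:2]-v*.0055).round(4),m[2].round(3))
n=(abs(W[...,0]-.494)<.03)&(abs(W[...,1]+.01)<.03)
hsv=cv2.cvtColor(im,cv2.COLOR_RGB2HSV); br=(hsv[...,0]>12)&(hsv[...,0]<35)&(hsv[...,1]>90)
Q=W[n&br&(W[...,2]>.119)&(W[...,2]<.132)]
if len(Q): print('brass',len(Q),Q.mean(0),cv2.minAreaRect((Q[:,:2]*1000).astype(np.float32)))
print('tcp',p)
E
python3 rod.py s5; python3 to.py .495 -.0096 .275 -17
```

```text
shank 47 [ 0.4914 -0.0099] 0.192
shank 41 [ 0.492  -0.0103] 0.215
shank 56 [ 0.4931 -0.0112] 0.244
brass 100 [ 0.4969387  -0.01054821  0.12370487] ((496.0011291503906, -10.350709915161133), (34.98777770996094, 33.74152755737305), 79.94442749023438)
tcp [ 0.49373238 -0.00940593  0.27815769]
t 8.2 p [ 0.4938 -0.0095  0.2784] head -16.91 tilt [-0.0001  0.0005] F [ 0.3 -0.5 -1.5] open 0.248 ff 40.0
shift cm [ 0.11 -0.03  0.34]
turn z 0.001
```

```bash
cat > wr.py <<'E'
import sys
from h import *
f=sys.argv[1]; s,_,_=snap('wrist',f); W,im=world('wrist',f); p=s['tool_pos'];R=np.array(s['tool_rot'])
T=(W-p)@R   # tool coords
C=np.array(bot.get_calibration('wrist')['hand_eye'])[:3,3]
for a,b in((.02,.04),(.04,.06),(.06,.08),(.08,.104)):
    m=(np.hypot(T[...,0],T[...,1])<.02)&(T[...,2]>a)&(T[...,2]<b); P=T[m]
    if len(P)<5: print(a,len(P)); continue
    md=np.median(P,0); print('shank tool xyz mm',len(P),(md*1000).round(1), 'y mid-range',((np.percentile(P[:,1],2)+np.percentile(P[:,1],98))*500).round(1),'axis x~',((md[0]-.0055)*1000).round(1))
hsv=cv2.cvtColor(im,cv2.COLOR_RGB2HSV); br=(hsv[...,0]>12)&(hsv[...,0]<35)&(hsv[...,1]>90)
n=(abs(W[...,0]-.494)<.03)&(abs(W[...,1]+.01)<.03)&br&(W[...,2]>.117)&(W[...,2]<.132); Q=W[n]
if len(Q): print('brass',len(Q),Q.mean(0).round(4),cv2.minAreaRect((Q[:,:2]*1000).astype(np.float32)))
print('tcp',p.round(4))
E
python3 wr.py w6
```

```text
shank tool xyz mm 113 [ 5.2 -0.  32.7] y mid-range -0.1 axis x~ -0.3
shank tool xyz mm 133 [ 5.2  0.  49.6] y mid-range -0.3 axis x~ -0.3
shank tool xyz mm 107 [ 5.   0.1 69.1] y mid-range -0.0 axis x~ -0.5
shank tool xyz mm 105 [ 5.3  0.1 92.1] y mid-range -0.2 axis x~ -0.2
brass 874 [ 0.4976 -0.0097  0.1237] ((495.33953857421875, -9.312341690063477), (34.1236457824707, 34.16669845581055), 86.0020980834961)
tcp [ 0.4938 -0.0095  0.2784]
```

View pics/w6.png

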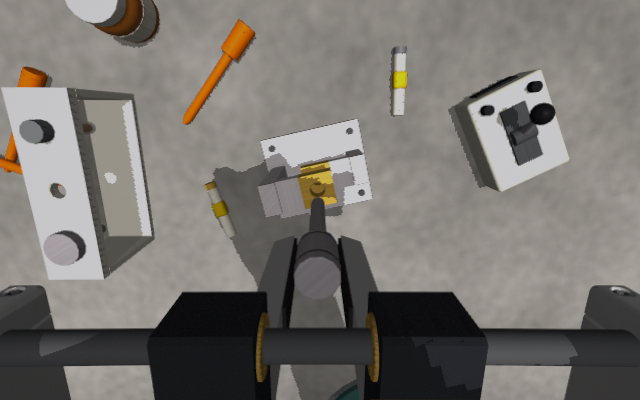

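The wrist view shows the rod upright between the fingers, with its tip near (318,203) just in front of the bore at (317,190). Measured in the same image, it needs about 1.8 mm along +x. Correcting and lowering to just above the bushing.

Call:
{"method": "play_rows", "body": {"series": [[[0.17,-0.05,0.5,0,0,0,-1],[0,0,1,0,0,0,-1],[0,0,1,0,0,0,-1],[0,0,0.3,0,0,0,-1],[0,0,0,0,0,0,-1],[0,0,0,0,0,0,-1],[0,0,0,0,0,0,-1],[0,0,0,0,0,0,-1]]]}}

```text
time_s: 8.92
tool_pos: [0.4955, -0.0109, 0.2508]
tool_rot: [[0.956, -0.293, 0.001], [-0.293, -0.956, 0.0], [0.0, -0.0, -1.0]]
contact_force: [0.6, -0.9, -2.0]
opening: 0.245
finger_force: 40.0
```

```bash
python3 wr.py w7; python3 rod.py s7; python3 to.py .4955 -.0094 .1488 -17
```

```text
shank tool xyz mm 113 [ 5.3 -0.  32.6] y mid-range -0.1 axis x~ -0.2
shank tool xyz mm 136 [ 5.  -0.7 50.3] y mid-range -0.3 axis x~ -0.5
shank tool xyz mm 104 [ 5.2  0.1 69.6] y mid-range 0.0 axis x~ -0.3
shank tool xyz mm 101 [ 5.2  0.1 91.8] y mid-range -0.2 axis x~ -0.3
brass 969 [ 0.4982 -0.0098  0.1238] ((495.1209411621094, -9.363033294677734), (34.281349182128906, 34.599857330322266), 85.50636291503906)
tcp [ 0.4955 -0.0109  0.2508]
shank 46 [ 0.4936 -0.0115] 0.165
shank 45 [ 0.4928 -0.0119] 0.191
shank 51 [ 0.4938 -0.0119] 0.215
brass 99 [ 0.49651063 -0.01102476  0.12364239] ((495.308837890625, -9.872892379760742), (33.118106842041016, 32.70978927612305), 83.3002700805664)
tcp [ 0.49539852 -0.01095185  0.25074974]
t 9.0167 p [ 0.4954 -0.011   0.2508] head -17.03 tilt [ 0.0005 -0.    ] F [-0.5  0.4 -1. ] open 0.249 ff 40.0
shift cm [-0.04 -0.15 10.2 ]
turn z -0.001
```

Call:
{"method": "play_rows", "body": {"series": [[[0,-0.15,0.3,0,0,0,-1],[0,0,0.6,0,0,0,-1],[0,0,0.6,0,0,0,-1],[0,0,0.6,0,0,0,-1],[0,0,0.3,0,0,0,-1],[0,0,0,0,0,0,-1],[0,0,0,0,0,0,-1]]]}}

```text
time_s: 9.6
tool_pos: [0.4956, -0.0095, 0.2263]
tool_rot: [[0.956, -0.293, -0.0], [-0.293, -0.956, 0.0], [-0.001, 0.0, -1.0]]
contact_force: [0.8, -0.2, -2.5]
opening: 0.251
finger_force: 40.0
```

```bash
python3 wr.py w8; python3 to.py .4955 -.0094 .1488 -17
```

```text
shank tool xyz mm 112 [ 5.3 -0.7 32.9] y mid-range -0.1 axis x~ -0.2
shank tool xyz mm 135 [ 5.1  0.  49.4] y mid-range -0.3 axis x~ -0.4
shank tool xyz mm 106 [ 5.1  0.1 69.6] y mid-range -0.0 axis x~ -0.4
shank tool xyz mm 1101 [  4.3   0.2 102.2] y mid-range -0.2 axis x~ -1.2
brass 1128 [ 0.4982 -0.0102  0.1237] ((495.17730712890625, -9.384445190429688), (34.18743896484375, 34.512550354003906), 86.02730560302734)
tcp [ 0.4956 -0.0095  0.2263]
t 9.65 p [ 0.4958 -0.0095  0.2265] head -17.02 tilt [-0.      0.0001] F [-0.2 -0.2 -2.6] open 0.249 ff 40.0
shift cm [-0.03  0.    7.77]
turn z -0.0
```

The rod is in the upper bore with no side force. Continuing to just above the lower bushing.

Call:
{"method": "play_rows", "body": {"series": [[[0,0,0.5,0,0,0,-1],[0,0,0.7,0,0,0,-1],[0,0,0.7,0,0,0,-1],[0,0,0.7,0,0,0,-1],[0,0,0.6,0,0,0,-1],[0,0,0.4,0,0,0,-1],[0,0,0,0,0,0,-1],[0,0,0,0,0,0,-1]]]}}

```text
time_s: 10.32
tool_pos: [0.4957, -0.0094, 0.1903]
tool_rot: [[0.956, -0.293, -0.0], [-0.293, -0.956, 0.0], [-0.0, -0.0, -1.0]]
contact_force: [0.5, -0.2, -2.0]
opening: 0.247
finger_force: 40.0
```

```bash
python3 to.py .4955 -.0094 .1443 -17; python3 -c "
from bench import bot; s=bot.read_state(); print(s['ft_torque'])"
```

```text
t 10.3167 p [ 0.4957 -0.0094  0.1903] head -17.02 tilt [-0.0004  0.0002] F [ 0.5 -0.2 -2. ] open 0.247 ff 40.0
shift cm [-0.01  0.    4.6 ]
turn z -0.0
[0.06701804 0.02701525 0.02265896]
```

Call:
{"method": "play_rows", "body": {"series": [[[0,0,0.5,0,0,0,-1],[0,0,0.5,0,0,0,-1],[0,0,0.5,0,0,0,-1],[0,0,0.5,0,0,0,-1],[0,0,0,0,0,0,-1],[0,0,0,0,0,0,-1]]]}}

```text
time_s: 10.82
tool_pos: [0.4955, -0.0095, 0.1701]
tool_rot: [[0.956, -0.293, -0.001], [-0.293, -0.956, 0.0], [-0.001, 0.0, -1.0]]
contact_force: [-0.2, 0.4, -2.0]
opening: 0.248
finger_force: 40.0
```

```bash
python3 to.py .4955 -.0094 .1438 -17
```

```text
t 10.8167 p [ 0.4955 -0.0095  0.1701] head -17.03 tilt [-0.0007  0.0001] F [-0.2  0.4 -2. ] open 0.248 ff 40.0
shift cm [-0.   -0.01  2.63]
turn z -0.0
```

Call:
{"method": "play_rows", "body": {"series": [[[0,0,0.5,0,0,0,-1],[0,0,0.6,0,0,0,-1],[0,0,0.6,0,0,0,-1],[0,0,0.6,0,0,0,-1],[0,0,0.33,0,0,0,-1],[0,0,0,0,0,0,-1],[0,0,0,0,0,0,-1],[0,0,0,0,0,0,-1]]]}}

```text
time_s: 11.48
tool_pos: [0.4958, -0.0095, 0.1443]
tool_rot: [[0.956, -0.293, 0.0], [-0.293, -0.956, 0.0], [0.0, -0.0, -1.0]]
contact_force: [-0.8, -0.9, -2.8]
opening: 0.247
finger_force: 40.0
```

```bash
python3 to.py .4955 -.0094 .1438 -17
python3 - <<'E'
from h import *
_,im,_=snap('scene','s9'); W,_=world('scene','s9'); cv2.imwrite('pics/c9.png',cv2.resize(im[130:250,290:420],None,fx=5,fy=5,interpolation=cv2.INTER_CUBIC)[:,:,::-1])
snap('wrist','w9'); V,_=world('wrist','w9')
P=V[(np.hypot(V[...,0]-.4955,V[...,1]+.0095)<.012)&(V[...,2]<.2)&(V[...,2]>.15)]; print('head top z',len(P),np.median(P[:,2]) if len(P) else '')
E
```

```text
t 11.4833 p [ 0.4958 -0.0095  0.1443] head -17.03 tilt [0.0002 0.0001] F [-0.8 -0.9 -2.8] open 0.247 ff 40.0
shift cm [-0.03  0.    0.05]
turn z -0.0
head top z 2043 0.17443360356775142
```

View pics/c9.png

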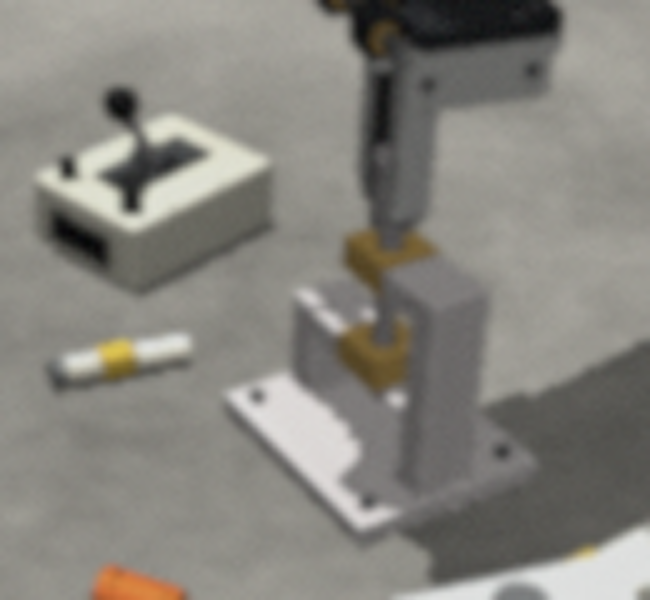

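The rod goes through both bushings (crop (390,240) into the upper one, (385,330) into the lower). The head is about 10 mm clear of the upper bushing, the toggle is off and there's no contact load. One settling move, then hand in.

Call:
{"method": "play_rows", "body": {"series": [[[0,0,0.03,0,0,0,-1],[0,0,0,0,0,0,-1],[0,0,0,0,0,0,-1],[0,0,0,0,0,0,-1],[0,0,0,0,0,0,-1],[0,0,0,0,0,0,-1]]]}}

```text
time_s: 12.08
tool_pos: [0.4957, -0.0095, 0.1439]
tool_rot: [[0.956, -0.293, -0.0], [-0.293, -0.956, 0.0], [-0.0, -0.0, -1.0]]
contact_force: [0.1, 0.5, -2.2]
opening: 0.251
finger_force: 40.0
```

```bash
python3 to.py .4955 -.0094 .1438 -17; python3 -c "
from bench import bot; print(bot.hand_in())"
```

```text
t 12.0833 p [ 0.4957 -0.0095  0.1439] head -17.03 tilt [-0.  0.] F [ 0.1  0.5 -2.2] open 0.251 ff 40.0
shift cm [-0.02 -0.    0.01]
turn z -0.001
the job is handed in; nothing more can be done
None
```

The job is handed in at 12.1 s: the toggle is off, and the arm holds the guide rod upright by its head through both bushings, about 10 mm clear of the upper one, with the tip below the lower bushing by calculation (not seen directly).

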